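# Pack the repair tray for the next watch

## Task

Pack the wooden repair tray: the large capped bottle upright in the square cup, the cone-shaped eye loupe, wide end down, in the round dish, and the cased wristwatch, dial up, centred on the flat square pad. Never knock the bottle over, and leave the three look-alikes (the small vial, the flat ring-shaped loupe and the bare watch movement) lying where they are.

Things in the scene. Friction and masses are not known exactly. Their poses are not given: they have to be found in the camera images.
- tray: fixed wooden tray, 104 x 300 x 18 mm, long along its y; origin under its centre at the foot of its rubber feet (on the bench top), z up. Inner floor 12 mm above the origin, low rim to 18 mm. The three holders stand in a row along its y at -92, 0 and +92 mm, in a different sequence each time
- square_cup: square open aluminium cup fixed on the tray, 68 x 68 x 24 mm outside, walls 4 mm, so 60 x 60 mm inside; origin at the centre of its underside, z up; inner floor 4 mm above the origin, rim 24 mm above it. Place of the large bottle
- round_dish: round shallow aluminium dish fixed on the tray, 64 mm outside diameter, 9 mm high, wall 4 mm, so 56 mm inside diameter; origin at the centre of its underside, z up; inner floor 4 mm above the origin, rim 9 mm above it. Place of the cone-shaped loupe
- flat_pad: flat square pad with cork top fixed on the tray, 64 x 64 mm, no rim; origin at the centre of its underside, z up; top 12 mm above the origin. Place of the watch
- large_bottle: loose brown bottle with a pale ribbed cap, 42 mm diameter, 69 mm tall, cap fixed to it; origin at the centre of its underside, z up. Straight sides about 41 mm wide, can be gripped at any height; cap from 56 to 69 mm. TO PACK
- cone_loupe: loose black cone-shaped eye loupe, standing on its wide end: 37 mm diameter at the foot, 32 mm tall; origin at the centre of its underside, z up. Solid for gripping: foot 36 mm wide up to 6 mm height, above it a barrel 26 mm wide up to 32 mm. TO PACK
- watch: loose steel watch head without strap, dial up, 44 x 42 x 11 mm; origin at its underside, z up through the dial, the strap lugs (12 and 6 o'clock) lie along its x, the small crown on its -y side. The solid case runs from -18 to +18 mm in x, from -16 to +20 mm in y and up to 8 mm height; grip the flanks across its y (the middle of the case is 2 mm to +y of the origin); either way round on the pad. TO PACK
- small_vial: look-alike of the bottle: loose small brown vial with black cap, 31 mm diameter, 54 mm tall; origin at the centre of its underside. Stays where it is
- ring_loupe: look-alike of the loupe: loose flat black ring-shaped loupe, 54 mm diameter, 15 mm high; origin at the centre of its underside. Stays where it is
- bare_movement: look-alike of the watch: loose bare round watch movement without case, 26 x 30 x 4 mm; origin at its underside. Stays where it is
Mind the look-alikes: they are no part of the job. Leave any orange or yellow look-alike of the large_bottle alone.

How it is judged:
At the end, for the whole second after the job is handed in: Bottle on the cup's floor (14 mm from its centre at most), cone loupe wide end down on the dish's floor (12 mm), watch dial up on the pad (13 mm): seated within 4 mm, tilt under 0.12 rad, at rest. Small vial, ring loupe and bare movement within 15 mm of their start (horizontal distance between large_bottle and square_cup below 0.014 m and z of large_bottle in the frame of square_cup between 0.001 and 0.008 m and angle between each of large_bottle, cone_loupe, watch's own z axis and vertical below 0.12 rad and linear speed of each of large_bottle, cone_loupe, watch below 0.02 m/s and horizontal distance between cone_loupe and round_dish below 0.012 m and z of cone_loupe in the frame of round_dish between 0.001 and 0.008 m and horizontal distance between watch and flat_pad below 0.013 m and z of watch in the frame of flat_pad between 0.009 and 0.016 m and distance of each of small_vial, ring_loupe, bare_movement from where it was at the start of the episode below 0.015 m); the robot touches nothing.
It fails at once if the large bottle is knocked over (angle between large_bottle's own z axis and vertical above 0.8 rad).
It also fails if it takes over 80 s, if anything falls off the work surface, if the arm or the gripper's body presses on something with over 40 N, if the wrist force passes 120 N, or if a joint passes its speed limit or range.

## Robot

A 6-joint arm with a two-finger parallel gripper is mounted at the origin on a cart in front of the work surface, level with it; the furniture and walls round the work are solid. World frame = base frame: x ahead of the robot, y to its left, z up, the work surface at z = 0. Lengths are in m, angles in rad, forces in N, time in s.
With the tool pointing down it reaches from about 0.35 to 0.975 m from the base axis. Payload 7.1 kg.
Tool frame: the origin (TCP) lies on the centre line of the jaws, within the pads' length; the fingertips stand 11 mm ahead of it and the grasp point (between the pads) lies 8 mm behind it; z points along the fingers, y is the line along which they close (so a half turn about z gives the same grasp; the last joint's range is limited). The gripper opens to 88 mm and grips with 3 to 60 N. Pads are 20 mm wide; open, the fingers measure 115 mm over their backs; the gripper's body (75 mm by 178 mm) begins 61 mm behind the grasp point.
Start: joints at [1.18, 0.423, 1.63, -0, 1.089, -0.019], TCP at [0.227, 0.582, 0.202] pointing down, gripper open.
Joint ranges: [-3, 3], [-0.9, 2.11], [0.09, 2.58], [-1.31, 4.45], [0.11, 2.69], [-2.54, 2.54]. Speed limits (rad/s): [2.39, 2.39, 3.01, 3.14, 3.14, 3.14].

## Interface

Orientations are given as a rotation vector (axis times angle).
In Python, from rig import bot gives the robot as it stands.
- The arm moves only by the tool jog_arm, never from a script. Its argument "steps" is a list of rows, each a list of 5 numbers: the gripper's target within -1 to 1 (shut at 1, half-way at 0, fully open at -1), then the shift along the tool's x, y, z in m, then the turn about the tool's z in rad. In form: [[claw, tx, ty, tz, twist], ...]. A call has exactly 8 rows; each row shifts and turns the commanded pose from where the row before left it, along the tool's axes as they then stand; what a row does not reach is not made up. A row lasts 1/8 s, in which the tool goes at most 62.5 mm and 10.7 degrees, less where a joint would pass 70% of its speed; a pose out of reach is approached as far as the arm can. A call with a gripper value outside its range is refused whole. The fingers move at their own pace and stop on an object; "force" is the grip in N (left out, the last holds). Time passes only in rows, so rows that do not move let the fingers close, or fill a call up. It gives the time, the measured TCP pose, the force, the opening and the grip force at its end, in the units of the state.
- bot.state(): the state, without advancing time (a new reading comes with each control period).
- bot.capture(name): name is "side" or "top"; returns a dict with "frame" (420x560x3 uint8, blue, green, red), "fovy" (degrees; the focal length in pixels is half the picture's height over the tangent of half this angle, whatever the lens; pixels are square), "cx", "cy" (the principal point, pixels), "dist" ([k1, k2, p1, p2, k3] as OpenCV has them; the pictures are not rectified), "rvec" (rotation vector, rad) and "tvec" (3), from world to camera coordinates, as OpenCV has them. Camera axes: x right, y down, z forward; pixel columns grow to the right and rows downward; lengths in m; the calibration is good to about 2 mm. A picture is of the moment at which its call begins. There is no depth.
- bot.sign_off(): hands the job in; it is judged then, once.
Trained networks look in a picture, given as the dict that the camera call returned (one of the last four; its "shot" number tells which), for a name from the list of things; names that differ only in an ending like _2 or _b are one class to them, and where a whole thing is asked for, a point or a joint stands for the part that bears it (a point fixed in the world has none). Each returns a list of dicts, best first, with "conf" (0 to 1); they miss things now and then, are a little off and sometimes report something else, mostly with a low value. They report only what shows in the picture. A call takes as long as a camera call. They do not tell look-alikes from the thing itself.
- bot.boxes_of(query, picture): "rect" ([centre column, centre row, width, height] in pixels, round what is visible of it).
The state is a dict: "t": time; "joint_positions": joint angles; "qd": joint speeds; "joint_efforts": joint torques, N m; "tcp_pos": TCP position; "tcp_rot": TCP orientation; "wrist_force": force on the tool from outside, world axes, zero at the start; "wrist_torque": the same for the moment, N m; "finger_gap": opening from 0.0 (shut) to 1.0 (fully open); "grasp_force": force on a finger pad.
Only numpy, scipy, OpenCV 4.12 (cv2) and the standard library are available. Lean on these libraries where they do the work, as an engineer would, in place of code of your own. Each camera call takes 0.05 s, during which the arm holds its last target. There are 200 camera calls.

## Working session

There is one attempt and no reset: what is moved stays moved. The work goes in short steps, Python scripts to look and compute and a tool call to move; the robot and the scene stay as the last step left them, time stands still between calls to the robot, and variables do not carry over. Pictures are saved under pics/ and viewed, at most 14 in all, crops included, and the job is handed in when it is done.

Besides the shell and the picture viewer there is one more tool, called as name([rows], argument=value, ...), one row to a line, values as JSON. jog_arm: Moves the arm, as the interface text tells. Its arguments: {"type":"object","properties":{"steps":{"type":"array"},"force":{"type":"number"}},"required":["steps"]}

```bash
mkdir -p pics; cat > h.py <<'E'
import numpy as np, cv2
from rig import bot
def K(c):
    f=c["frame"].shape[0]/2/np.tan(np.radians(c["fovy"])/2)
    return np.array([[f,0,c["cx"]],[0,f,c["cy"]],[0,0,1.]])
def ray(c,uv):
    R=cv2.Rodrigues(np.array(c["rvec"],float))[0]
    n=cv2.undistortPoints(np.array([[uv]],float),K(c),np.array(c["dist"],float))[0,0]
    return -R.T@np.array(c["tvec"],float),R.T@np.array([n[0],n[1],1])
def onz(c,uv,z):
    o,d=ray(c,uv); return o+d*(z-o[2])/d[2]
def proj(c,P):
    return cv2.projectPoints(np.array(P,float).reshape(-1,3),np.array(c["rvec"],float),np.array(c["tvec"],float),K(c),np.array(c["dist"],float))[0].reshape(-1,2)
E
python3 - <<'E'
from h import *
s=bot.state();print(s["tcp_pos"],s["tcp_rot"],s["finger_gap"])
for n in("top","side"):
    c=bot.capture(n);cv2.imwrite(f"pics/{n}0.png",c["frame"])
    print(n,ray(c,(280,210)))
    for q in "tray square_cup round_dish flat_pad large_bottle cone_loupe watch small_vial ring_loupe bare_movement".split():
        print(q,[(np.round(b["rect"]).tolist(),round(b["conf"],2),np.round(onz(c,b["rect"][:2],.02)[:2],3).tolist()) for b in bot.boxes_of(q,c)[:3]])
E
```

```text
[0.22682978 0.58176869 0.20142873] [-5.80633282e-01 -3.08718079e+00  2.28812679e-03] 1.0015303077809705
top (array([0.45651236, 0.22279337, 1.42253626]), array([ 0.04887655, -0.00696122, -0.99882088]))
tray [([360.0, 176.0, 106.0, 46.0], 0.82, [0.616, -0.017])]
square_cup [([329.0, 172.0, 28.0, 30.0], 0.57, [0.631, 0.071])]
round_dish [([393.0, 178.0, 21.0, 26.0], 0.91, [0.61, -0.114])]
flat_pad [([337.0, 246.0, 12.0, 14.0], 0.49, [0.418, 0.054])]
large_bottle [([135.0, 215.0, 22.0, 14.0], 0.8, [0.522, 0.628]), ([161.0, 245.0, 20.0, 18.0], 0.8, [0.434, 0.555]), ([251.0, 237.0, 14.0, 12.0], 0.6, [0.451, 0.297])]
cone_loupe []
watch [([336.0, 248.0, 15.0, 16.0], 0.71, [0.413, 0.057])]
small_vial []
ring_loupe [([231.0, 204.0, 19.0, 17.0], 0.74, [0.545, 0.352])]
bare_movement [([381.0, 243.0, 5.0, 9.0], 0.41, [0.424, -0.073])]
side (array([ 0.07367928, -0.43545839,  0.50907772]), array([ 0.51208888,  0.68769341, -0.51469698]))
tray [([377.0, 262.0, 129.0, 86.0], 0.81, [0.593, -0.064])]
square_cup [([345.0, 227.0, 46.0, 27.0], 0.6, [0.631, 0.064])]
round_dish [([395.0, 274.0, 20.0, 23.0], 0.72, [0.591, -0.111])]
flat_pad [([372.0, 250.0, 45.0, 29.0], 0.94, [0.613, -0.033])]
large_bottle [([193.0, 159.0, 12.0, 28.0], 0.86, [0.532, 0.648]), ([180.0, 174.0, 21.0, 27.0], 0.77, [0.452, 0.571]), ([284.0, 235.0, 14.0, 37.0], 0.67, [0.502, 0.126])]
cone_loupe [([245.0, 244.0, 12.0, 20.0], 0.77, [0.414, 0.15])]
watch [([275.0, 270.0, 29.0, 15.0], 0.76, [0.415, 0.04])]
small_vial [([268.0, 209.0, 11.0, 26.0], 0.8, [0.539, 0.242])]
ring_loupe [([244.0, 195.0, 20.0, 10.0], 0.62, [0.531, 0.338]), ([322.0, 310.0, 11.0, 6.0], 0.57, [0.415, -0.096])]
bare_movement [([321.0, 310.0, 12.0, 11.0], 0.48, [0.413, -0.095])]
```

```bash
python3 - <<'E'
import cv2
a=cv2.imread("pics/top0.png")[130:290,110:430];cv2.imwrite("pics/topc.png",cv2.resize(a,(800,400),interpolation=2))
a=cv2.imread("pics/side0.png")[130:350,150:450];cv2.imwrite("pics/sidec.png",cv2.resize(a,(800,587),interpolation=2))
E
```

```text
(no output)
```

View pics/topc.png

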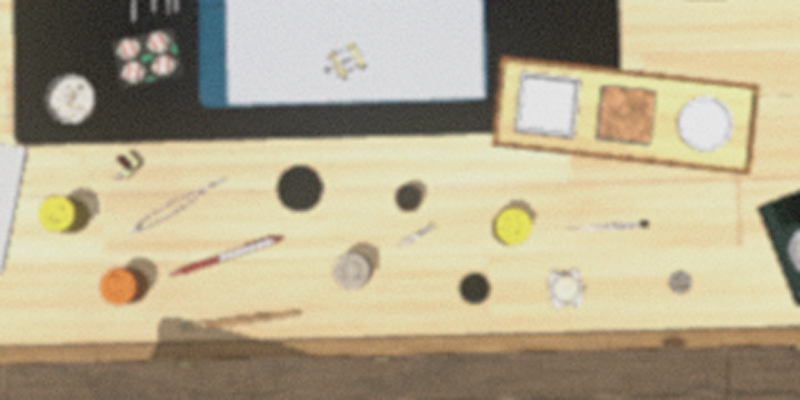

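View pics/sidec.png

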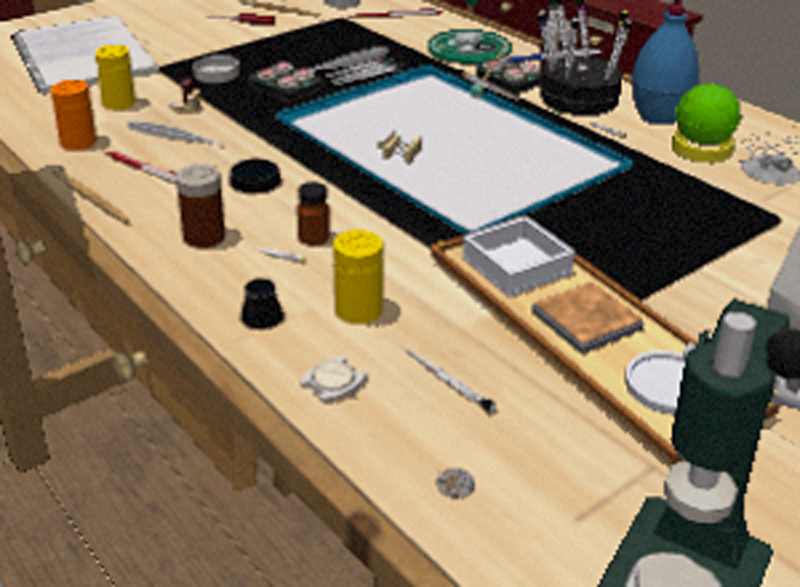

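The top crop shows the brown bottle with its pale cap at (251,237) in full-picture pixels, the cone loupe at (300,245) and the watch at (336,245). The cup is at (328,172), the pad at (361,176) and the dish at (392,180). The yellow and orange bottles are decoys, and a microscope stands at the right.

```bash
python3 - <<'E'
from h import *
c=bot.capture("top");g=c["frame"]
s=bot.capture("side")
# tray corners by crop guess, z=.018
P=[onz(c,(110+u*.4,130+v*.4),.018)[:2] for u,v in((503,57),(757,87),(750,172),(494,145))]
P=np.array(P);print("corners",P.round(3).tolist(),"ctr",P.mean(0).round(4))
d=(P[0]-P[1])+(P[3]-P[2]);yaw=np.arctan2(-d[0],d[1]);print("yaw",yaw, np.linalg.norm(d)/2)
for n,u,v,z in(("cup",546,105,.036),("pad",627,114,.024),("dish",704,124,.021),("bottle",352,269,.069),("loupe",474,288,.016),("watch",566,288,.008),("yellow",514,225,.069),("vial",408,196,.054),("scope",800,245,.05)):
    print(n,onz(c,(110+u*.4,130+v*.4),z).round(4)[:2])
# side: box centres
for n,u,v,z in(("bottle",200,207,.034),("loupe",261,303,.016),("watch",334,378,.006),("cup",519,248,.024),("pad",587,311,.024)):
    print("side",n,onz(s,(150+u*.375,130+v*.375),z).round(4)[:2])
a=cv2.resize(g[225:265,316:356],(400,400),interpolation=2)
b=cv2.resize(s["frame"][255:285,255:295],(400,300),interpolation=2)
b=cv2.copyMakeBorder(b,0,100,0,0,0)
cv2.imwrite("pics/watch.png",np.hstack([a,b]))
E
```

```text
corners [[0.688, 0.119], [0.646, -0.173], [0.548, -0.161], [0.587, 0.132]] ctr [ 0.6173 -0.0205]
yaw -0.1355688245849259 0.29509521361958063
cup [0.6289 0.0732]
pad [ 0.6179 -0.0205]
dish [ 0.6046 -0.1091]
bottle [0.4486 0.2956]
loupe [0.4233 0.1594]
watch [0.4205 0.0533]
yellow [0.4928 0.1159]
vial [0.5284 0.2321]
scope [ 0.4631 -0.2053]
side bottle [0.4468 0.2912]
side loupe [0.4226 0.1523]
side watch [0.4211 0.0494]
side cup [0.6395 0.0734]
side pad [ 0.6162 -0.025 ]
```

View pics/watch.png

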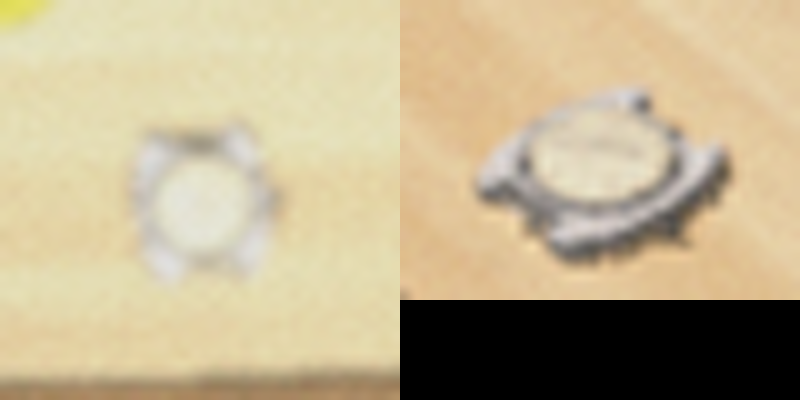

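The enlarged watch has its lugs along the image vertical (top lugs at about (152,135) and (240,130) in the enlargement). The crown is on the right at (275,200), which is world -y. Next I'll overlay the models on both views and look at the microscope area.

```bash
cat > est.py <<'E'
import numpy as np
E=dict(bottle=(.4486,.2945),loupe=(.4233,.1575),watch=(.4205,.0525))
tray=(.6175,-.0205,-.13)
E
python3 - <<'E'
from h import *
from est import *
c=bot.capture("top");s=bot.capture("side")
w=lambda u,v:onz(c,(316+u/10,225+v/10),.008)[:2]
lug=(w(152,135)+w(240,130)-w(165,275)-w(250,268))/2;print("lug len",np.linalg.norm(lug),"yaw",np.arctan2(lug[1],lug[0]))
acr=w(275,200)-w(200,205);print("crown dir",np.arctan2(acr[1],acr[0]))
yw=np.arctan2(lug[1],lug[0])
def circ(x,y,r,z):
    t=np.linspace(0,2*np.pi,40);return np.c_[x+r*np.cos(t),y+r*np.sin(t),0*t+z]
def rect(x,y,yaw,a,b,z,ox=0,oy=0):
    q=np.array([[-a,-b],[a,-b],[a,b],[-a,b],[-a,-b]])/2+[ox,oy]
    R=np.array([[np.cos(yaw),-np.sin(yaw)],[np.sin(yaw),np.cos(yaw)]]);q=q@R.T+[x,y]
    return np.c_[q,np.full(5,z)]
x,y,a=tray
L=[circ(*E["bottle"],.021,0),circ(*E["bottle"],.021,.069),circ(*E["loupe"],.0185,0),circ(*E["loupe"],.013,.032),rect(*E["watch"],yw,.044,.036,.006),
 rect(x,y,a,.104,.3,.018),rect(x,y,a,.068,.068,.036,0,.092),rect(x,y,a,.064,.064,.024),circ(x+.092*np.sin(a),y-.092*np.cos(a),.032,.021)]
def ov(c,x0,y0,w,h,k):
    im=cv2.resize(c["frame"][y0:y0+h,x0:x0+w],None,fx=k,fy=k,interpolation=2)
    for q in L:
        p=(proj(c,q)-[x0,y0]+.5)*k
        cv2.polylines(im,[p.round().astype(int)],False,(255,0,255),1)
    return im
cv2.imwrite("pics/ov_top.png",ov(c,235,140,235,130,3.4))
cv2.imwrite("pics/ov_side.png",ov(s,205,180,235,160,3.4))
E
```

```text
lug len 0.04002082527433222 yaw 0.05360187342294422
crown dir -1.528924323796815
```

View pics/ov_top.png

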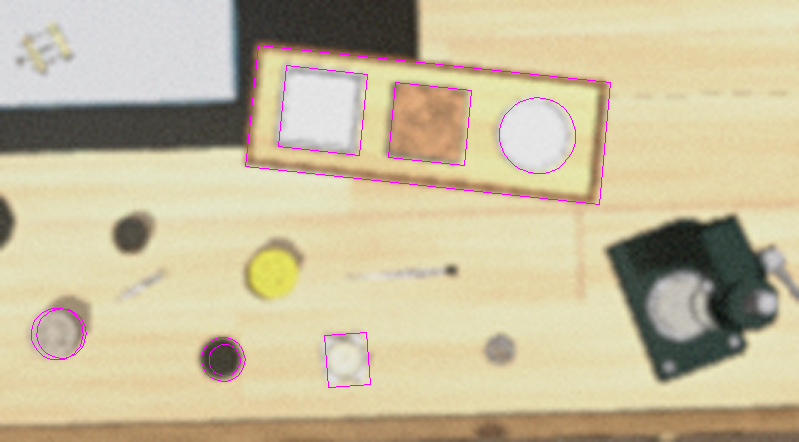

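View pics/ov_side.png

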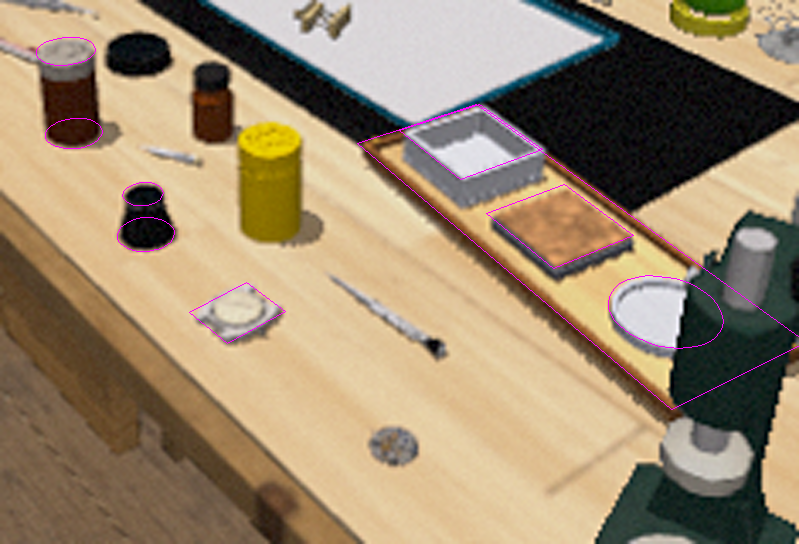

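The overlays match both pictures to within about 3 mm. The microscope stands at the right below the dish, so I'll keep the gripper's long side along world y there. Next are the moves to the bottle.

```bash
cat > go.py <<'E'
import sys
from h import *
def delta(p,R,t,yaw=None):
    d=R.T@(np.array(t)-p); y=np.degrees(np.arctan2(R[1,1],R[0,1]))
    return d.round(4).tolist(),"tool-y deg",round(y,1)
if __name__=="__main__":
    s=bot.state();R=cv2.Rodrigues(np.array(s["tcp_rot"]))[0];p=s["tcp_pos"]
    print("t",s["t"],"tcp",np.round(p,4),"gap",s["finger_gap"],"gf",s["grasp_force"],"q",np.round(s["joint_positions"],2))
    v=list(map(float,sys.argv[1:]))
    for i in range(0,len(v),3): 
        print(delta(p,R,v[i:i+3]));p=np.array(v[i:i+3])
E
python3 go.py .4486 .2945 .13  .4486 .2945 .042
```

```text
t 1.3 tcp [0.227  0.5823 0.2022] gap 1.000962064657363 gf 0.0 q [ 1.18  0.42  1.63 -0.    1.09 -0.02]
([-0.311, -0.1876, 0.0722], 'tool-y deg', np.float64(68.7))
([0.0, -0.0, 0.088], 'tool-y deg', np.float64(68.7))
```

jog_arm([
  [-1, -0.039, -0.0235, 0, 0],
  [-1, -0.039, -0.0235, 0, 0],
  [-1, -0.039, -0.0235, 0, 0],
  [-1, -0.039, -0.0235, 0.01, 0],
  [-1, -0.039, -0.0235, 0.01, 0],
  [-1, -0.039, -0.0235, 0.015, 0],
  [-1, -0.039, -0.0235, 0.015, 0],
  [-1, -0.038, -0.0231, 0.02, 0],
], force=25)

```text
t: 2.3
tcp_pos: [0.4499, 0.2936, 0.1322]
tcp_rot: [0.581, 3.086, 0.002]
wrist_force: [0.2, -0.1, -0.2]
finger_gap: 1.001
grasp_force: 0.0
```

```bash
python3 go.py .4486 .2945 .042; python3 - <<'E'
from h import *
c=bot.capture("side");cv2.imwrite("pics/s1.png",cv2.resize(c["frame"][70:270,130:400],(800,593),interpolation=2))
E
```

```text
t 2.3 tcp [0.4499 0.2936 0.1322] gap 1.000794087824041 gf 0.0 q [ 0.56  0.39  1.88  0.    0.87 -0.64]
([0.0016, 0.0003, 0.0902], 'tool-y deg', np.float64(68.7))
```

View pics/s1.png

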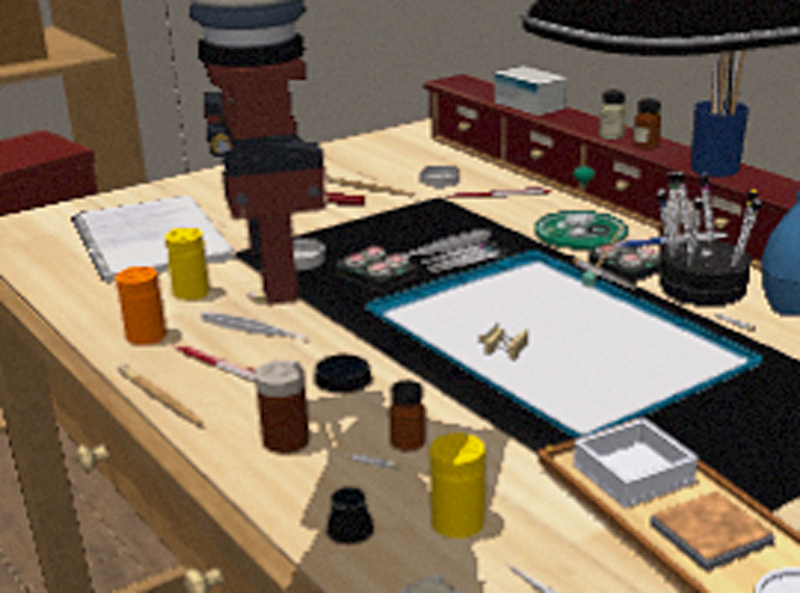

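The side picture shows the gripper above the bottle (bottle at (283,405) in the crop), with the fingers clear on both sides. A lamp hangs at the upper right, so I'll travel low. Now descend and grip.

jog_arm([
  [-1, 0.001, 0, 0.03, 0],
  [-1, 0, 0, 0.03, 0],
  [-1, 0, 0, 0.03, 0],
  [0.3, 0, 0, 0, 0],
  [1, 0, 0, 0, 0],
  [1, 0, 0, 0, 0],
  [1, 0, 0, 0, 0],
  [1, 0, 0, 0, 0],
])

```text
t: 3.35
tcp_pos: [0.448, 0.2952, 0.0428]
tcp_rot: [0.58, 3.087, 0.001]
wrist_force: [0.5, 0.2, -0.0]
finger_gap: 0.47
grasp_force: 4.6
```

```bash
python3 go.py .4486 .2945 .11 .629 .071 .11 .629 .071 .06
```

```text
t 3.35 tcp [0.448  0.2952 0.0428] gap 0.4697286555923637 gf 4.647618904709816 q [ 0.56  0.54  1.92  0.    0.69 -0.64]
([-0.0008, -0.0003, -0.0672], 'tool-y deg', np.float64(68.7))
([-0.2493, -0.1427, 0.0], 'tool-y deg', np.float64(68.7))
([0.0, -0.0, 0.05], 'tool-y deg', np.float64(68.7))
```

jog_arm([
  [1, 0, 0, 0, 0],
  [1, 0, 0, -0.01, 0],
  [1, 0, 0, -0.03, 0],
  [1, 0, 0, -0.03, 0],
  [1, 0, 0, -0.03, 0],
  [1, -0.03, -0.017, 0, 0],
  [1, -0.03, -0.017, 0, 0],
  [1, -0.03, -0.017, 0, 0],
])

```text
t: 4.35
tcp_pos: [0.5134, 0.2139, 0.1428]
tcp_rot: [0.58, 3.087, 0.0]
wrist_force: [-0.7, -0.7, -0.9]
finger_gap: 0.463
grasp_force: 25.0
```

jog_arm([
  [1, -0.03, -0.017, 0, 0],
  [1, -0.03, -0.017, 0, 0],
  [1, -0.03, -0.017, 0, 0],
  [1, -0.03, -0.017, 0, 0],
  [1, -0.03, -0.017, 0, 0],
  [1, -0.009, -0.0067, 0, 0],
  [1, 0, 0, 0, 0],
  [1, 0, 0, 0, 0],
])

```text
t: 5.35
tcp_pos: [0.6269, 0.0723, 0.1421]
tcp_rot: [-0.58, -3.087, -0.0]
wrist_force: [0.4, -0.5, -1.1]
finger_gap: 0.459
grasp_force: 25.0
```

```bash
python3 go.py .629 .071 .11 .629 .071 .06;  python3 - <<'E'
from h import *
c=bot.capture("side");a=cv2.resize(c["frame"][130:290,280:480],(600,480),interpolation=2)
cv2.imwrite("pics/s2.png",a)
E
```

```text
t 5.35 tcp [0.6269 0.0723 0.1421] gap 0.45930678599947816 gf 24.98792588710785 q [ 0.1   0.5   1.66  0.    0.98 -1.1 ]
([-0.0024, -0.0004, 0.0321], 'tool-y deg', np.float64(68.7))
([-0.0, 0.0, 0.05], 'tool-y deg', np.float64(68.7))
```

View pics/s2.png

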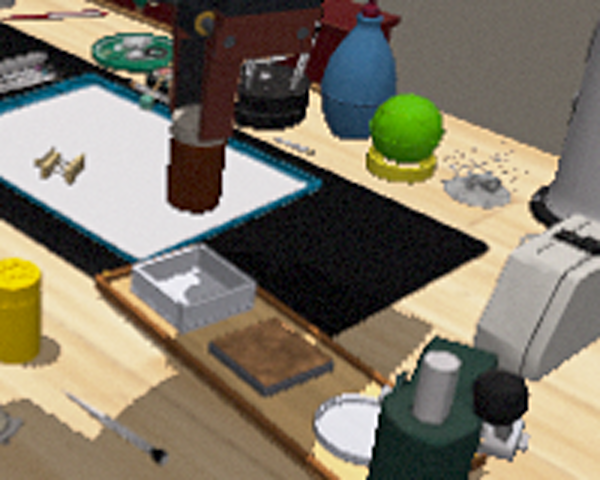

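The bottle hangs upright in the crop at column 195, right over the cup's centre (about (195,285)). Now lower it in.

jog_arm([
  [1, -0.002, 0, 0.02, 0],
  [1, 0, 0, 0.02, 0],
  [1, 0, 0, 0.02, 0],
  [1, 0, 0, 0.01, 0],
  [1, 0, 0, 0.007, 0],
  [1, 0, 0, 0.0055, 0],
  [1, 0, 0, 0, 0],
  [1, 0, 0, 0, 0],
])

```text
t: 6.4
tcp_pos: [0.6301, 0.0708, 0.0602]
tcp_rot: [0.58, 3.087, 0.0]
wrist_force: [1.2, 0.8, -0.5]
finger_gap: 0.465
grasp_force: 25.0
```

```bash
python3 go.py .4233 .1565 .12 .4233 .1565 .02
```

```text
t 6.4 tcp [0.6301 0.0708 0.0602] gap 0.4645082602313694 gf 24.988092184066772 q [ 0.09  0.62  1.69 -0.    0.84 -1.11]
([0.2238, 0.0047, -0.06], 'tool-y deg', np.float64(68.7))
([0.0001, -0.0, 0.1], 'tool-y deg', np.float64(68.7))
```

jog_arm([
  [1, 0, 0, 0.0012, 0],
  [1, 0, 0, 0, 0],
  [0, 0, 0, 0, 0],
  [-0.4, 0, 0, 0, 0],
  [-0.4, 0, 0, 0, 0],
  [-0.4, 0, 0, -0.02, 0],
  [-0.4, 0, 0, -0.04, 0],
  [-0.4, 0, 0, -0.04, 0],
])

```text
t: 7.4
tcp_pos: [0.6298, 0.0708, 0.1608]
tcp_rot: [0.581, 3.087, 0.0]
wrist_force: [0.8, -0.4, 0.3]
finger_gap: 0.701
grasp_force: 0.0
```

```bash
python3 go.py .4233 .1565 .12 .4233 .1565 .02;  python3 - <<'E'
from h import *
c=bot.capture("side");a=cv2.resize(c["frame"][180:290,280:450],(510,330),interpolation=2)
cv2.imwrite("pics/s3.png",a)
E
```

```text
t 7.4 tcp [0.6298 0.0708 0.1608] gap 0.7009613337472824 gf 0.0 q [ 0.09  0.48  1.64 -0.    1.02 -1.11]
([0.2235, 0.0049, 0.0407], 'tool-y deg', np.float64(68.7))
([0.0, -0.0, 0.1], 'tool-y deg', np.float64(68.7))
```

View pics/s3.png

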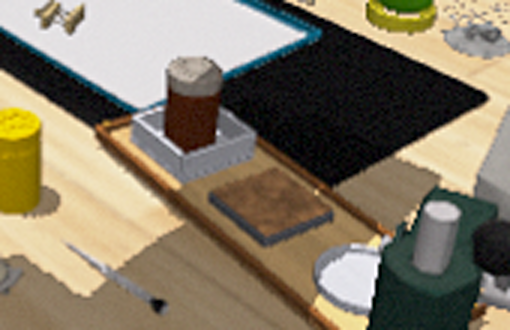

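The bottle stands upright in the cup. Next is the cone loupe.

jog_arm([
  [-1, 0.045, 0.001, 0, 0],
  [-1, 0.045, 0.001, 0, 0],
  [-1, 0.045, 0.001, 0, 0],
  [-1, 0.045, 0.001, 0, 0],
  [-1, 0.0435, 0.001, 0, 0],
  [-1, 0, 0, 0.013, -0.142],
  [-1, 0, 0, 0.013, -0.142],
  [-1, 0, 0, 0.014, -0.142],
])

```text
t: 8.45
tcp_pos: [0.4239, 0.157, 0.1194]
tcp_rot: [-0.093, 3.138, 0.001]
wrist_force: [-0.8, -0.1, -0.3]
finger_gap: 1.004
grasp_force: 0.0
```

```bash
python3 go.py .4233 .1565 .02
```

```text
t 8.45 tcp [0.4239 0.157  0.1194] gap 1.003800708389981 gf 0.0 q [ 0.33  0.3   2.07 -0.    0.77 -1.3 ]
([0.0009, -0.0005, 0.0994], 'tool-y deg', np.float64(93.4))
```

jog_arm([
  [-1, 0, 0, 0.04, 0],
  [-1, 0, 0, 0.035, 0],
  [-1, 0, 0, 0.02, 0],
  [-1, 0, 0, 0.0045, 0],
  [1, 0, 0, 0, 0],
  [1, 0, 0, 0, 0],
  [1, 0, 0, 0, 0],
  [1, 0, 0, 0, 0],
])

```text
t: 9.45
tcp_pos: [0.4236, 0.1567, 0.0194]
tcp_rot: [-0.085, 3.14, 0.0]
wrist_force: [0.8, 0.7, -0.6]
finger_gap: 0.585
grasp_force: 0.0
```

```bash
python3 go.py .4233 .1565 .12 .6056 -.1117 .12 .6056 -.1117 .036
```

```text
t 9.45 tcp [0.4236 0.1567 0.0194] gap 0.5851234124152209 gf 0.0 q [ 0.33  0.5   2.11 -0.    0.53 -1.3 ]
([0.0002, -0.0002, -0.1006], 'tool-y deg', np.float64(93.1))
([-0.1675, -0.2777, 0.0001], 'tool-y deg', np.float64(93.1))
([0.0001, -0.0, 0.084], 'tool-y deg', np.float64(93.1))
```

jog_arm([
  [1, 0, 0, 0, 0],
  [1, 0, 0, 0, 0],
  [1, 0, 0, 0, 0],
  [1, 0, 0, 0, 0],
  [1, 0, 0, -0.01, 0],
  [1, 0, 0, -0.03, 0],
  [1, 0, 0, -0.04, 0],
  [1, 0, 0, -0.04, 0],
])

```text
t: 10.45
tcp_pos: [0.423, 0.1565, 0.1407]
tcp_rot: [0.085, -3.14, 0.0]
wrist_force: [1.1, 0.5, -0.7]
finger_gap: 0.001
grasp_force: 0.0
```

jog_arm([
  [1, -0.024, -0.04, 0, 0],
  [1, -0.024, -0.04, 0, 0],
  [1, -0.024, -0.04, 0, 0],
  [1, -0.024, -0.04, 0, 0],
  [1, -0.024, -0.04, 0, 0],
  [1, -0.024, -0.04, 0, 0],
  [1, -0.0235, -0.0377, 0, 0],
  [1, 0, 0, 0, 0],
])

```text
t: 11.45
tcp_pos: [0.607, -0.114, 0.1396]
tcp_rot: [-0.081, 3.139, -0.001]
wrist_force: [0.3, -0.7, -0.8]
finger_gap: 0.001
grasp_force: 0.0
```

```bash
python3 go.py .6056 -.1117 .036;  python3 - <<'E'
from h import *
c=bot.capture("side");a=cv2.resize(c["frame"][130:330,300:500],(600,600),interpolation=2)
cv2.imwrite("pics/s4.png",a)
E
```

```text
t 11.45 tcp [ 0.607  -0.114   0.1396] gap 0.0012712493856548441 gf 0.0 q [-0.2   0.49  1.69 -0.    0.96 -1.83]
([0.0015, 0.0024, 0.1036], 'tool-y deg', np.float64(92.9))
```

View pics/s4.png

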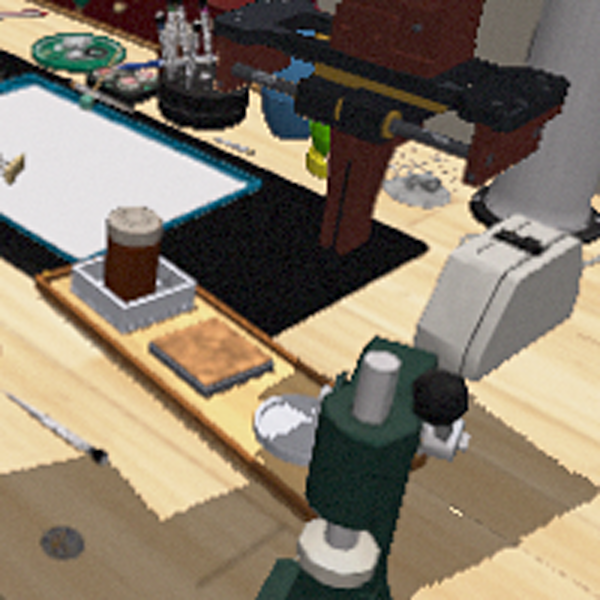

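The fingers are shut and empty over the dish, so the loupe was missed. I'll look for it now.

```bash
python3 - <<'E'
from h import *
s=bot.capture("side");c=bot.capture("top")
for n,q in(("s",s),("t",c)):
    for k in("cone_loupe","watch"):print(n,k,[(np.round(b["rect"],1).tolist(),round(b["conf"],2)) for b in bot.boxes_of(k,q)[:3]])
a=cv2.resize(c["frame"][200:270,230:360],None,fx=5,fy=5,interpolation=2)
b=cv2.resize(s["frame"][180:300,210:310],None,fx=2,fy=2,interpolation=2)
im=np.zeros((600,650,3),np.uint8);im[:350]=a;im[355:595,:200]=b
cv2.imwrite("pics/lost.png",im)
E
```

```text
s cone_loupe [([245.5, 244.7, 14.4, 18.3], 0.8)]
s watch [([273.6, 271.4, 23.6, 16.1], 0.68)]
t cone_loupe [([298.8, 243.9, 12.8, 19.8], 0.71)]
t watch [([336.6, 247.9, 14.9, 14.6], 0.5)]
```

View pics/lost.png

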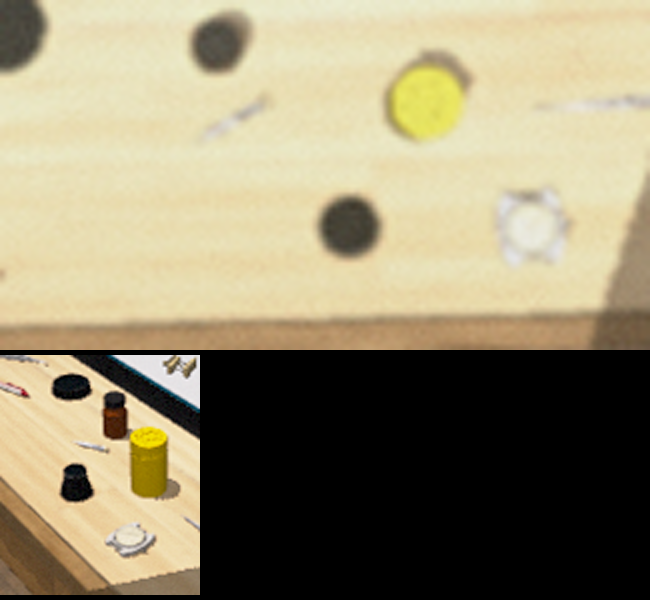

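The loupe still stands where it was, at about (300,245) in the top picture. The lift probably began before the grip had built up. I'll go back and check the grip before lifting this time.

```bash
python3 - <<'E'
from h import *
c=bot.capture("top");g=cv2.cvtColor(c["frame"],cv2.COLOR_BGR2GRAY)[230:260,285:315]
m=(g<100);ys,xs=np.nonzero(m);print(m.sum(),xs.mean()+285,ys.mean()+230,np.ptp(xs),np.ptp(ys));print(onz(c,(xs.mean()+285,ys.mean()+230),.012))
E
python3 go.py .4235 .1565 .1396
```

```text
87 299.4022988505747 244.7471264367816 9 10
[0.42448048 0.15979392 0.012     ]
t 11.85 tcp [ 0.6053 -0.1107  0.1392] gap 0.007058558196765715 gf 0.0 q [-0.2   0.48  1.7   0.    0.96 -1.83]
([0.1667, 0.2769, -0.0004], 'tool-y deg', np.float64(93.2))
```

jog_arm([
  [-1, 0.024, 0.04, 0, 0],
  [-1, 0.024, 0.04, 0, 0],
  [-1, 0.024, 0.04, 0, 0],
  [-1, 0.024, 0.04, 0, 0],
  [-1, 0.024, 0.04, 0, 0],
  [-1, 0.024, 0.04, 0, 0],
  [-1, 0.0225, 0.0385, 0, 0],
  [-1, 0, 0, 0.03, 0],
], force=30)

```text
t: 12.85
tcp_pos: [0.4241, 0.1603, 0.1104]
tcp_rot: [-0.092, 3.136, 0.003]
wrist_force: [1.0, -0.4, 0.5]
finger_gap: 0.879
grasp_force: 0.0
```

jog_arm([
  [-1, 0, 0, 0.035, 0],
  [-1, 0, 0, 0.03, 0],
  [-1, 0, 0, 0.02, 0],
  [-1, 0, 0, 0.005, 0],
  [0.3, 0, 0, 0, 0],
  [0.3, 0, 0, 0, 0],
  [0.3, 0, 0, 0, 0],
  [1, 0, 0, 0, 0],
])

```text
t: 13.85
tcp_pos: [0.4245, 0.1575, 0.0194]
tcp_rot: [-0.085, 3.14, 0.0]
wrist_force: [-0.2, 0.3, -0.1]
finger_gap: 0.584
grasp_force: 0.0
```

jog_arm([
  [1, 0, 0, 0, 0],
  [1, 0, 0, 0, 0],
  [1, 0, 0, 0, 0],
  [1, 0, 0, 0, 0],
  [1, 0, 0, 0, 0],
  [1, 0, 0, 0, 0],
  [1, 0, 0, 0, 0],
  [1, 0, 0, 0, 0],
])

```text
t: 14.85
tcp_pos: [0.4242, 0.1575, 0.019]
tcp_rot: [0.085, -3.14, 0.0]
wrist_force: [0.1, -0.5, -0.1]
finger_gap: 0.003
grasp_force: 0.0
```

```bash
python3 go.py .4235 .1565 .1396
```

```text
t 14.85 tcp [0.4242 0.1575 0.019 ] gap 0.003258168901101755 gf 0.0 q [ 0.33  0.5   2.1  -0.    0.54 -1.3 ]
([0.0008, -0.0009, -0.1206], 'tool-y deg', np.float64(93.1))
```

```bash
python3 - <<'E'
from h import *
s=bot.capture("side");c=bot.capture("top");t=bot.state()["tcp_pos"]
a=cv2.resize(c["frame"][215:275,255:345],None,fx=4.4,fy=4.4,interpolation=2)
b=cv2.resize(s["frame"][190:290,200:300],None,fx=4,fy=4,interpolation=2)
im=np.zeros((400,800,3),np.uint8);im[:a.shape[0],:a.shape[1]]=a;im[:,400:]=b
for dz in (0,-.011):
    p=proj(s,t+[0,0,dz])[0];print(p);cv2.circle(im,(int(400+(p[0]-200)*4),int((p[1]-190)*4)),3,(255,0,255),-1)
cv2.imwrite("pics/lost2.png",im)
E
```

```text
[247.17302653 241.14261778]
[247.44116046 245.19439594]
```

View pics/lost2.png

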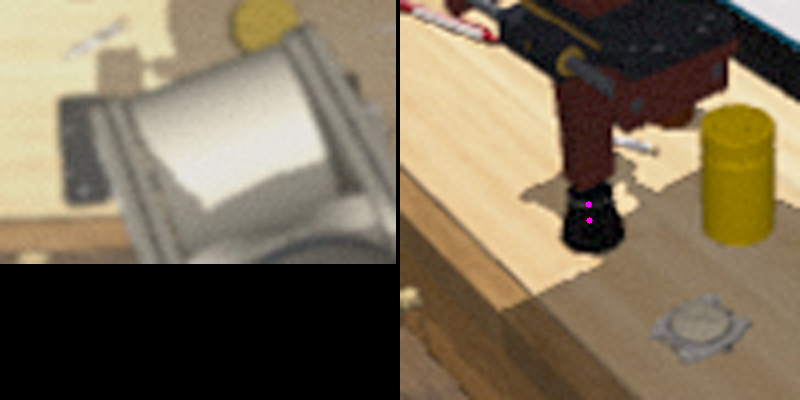

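The side picture shows the shut fingers ending at the loupe's top, at about (590,190) in the crop. The real fingertips are therefore about 22 mm higher than the reported TCP implies, which also fits the high grip on the bottle. I'll open, go 20 mm lower and close.

jog_arm([
  [-1, 0, 0, -0.004, 0],
  [-1, 0, 0, 0, 0],
  [-1, 0, 0, 0, 0],
  [-1, 0, 0, 0, 0],
  [-1, 0, 0, 0, 0],
  [-1, 0, 0, 0, 0],
  [-1, 0, 0, 0.002, 0],
  [-1, 0, 0, 0.002, 0],
])

```text
t: 15.95
tcp_pos: [0.4242, 0.1574, 0.0188]
tcp_rot: [0.085, -3.14, 0.0]
wrist_force: [-0.3, 0.1, -0.1]
finger_gap: 0.878
grasp_force: 0.0
```

jog_arm([
  [-0.3, 0, 0, 0.005, 0],
  [-0.3, 0, 0, 0.005, 0],
  [-0.3, 0, 0, 0.005, 0],
  [-0.3, 0, 0, 0.005, 0],
  [-0.3, 0, 0, 0, 0],
  [-0.3, 0, 0, 0, 0],
  [-0.3, 0, 0, 0, 0],
  [-0.3, 0, 0, 0, 0],
])

```text
t: 16.95
tcp_pos: [0.4243, 0.1575, -0.0009]
tcp_rot: [-0.085, 3.14, 0.0]
wrist_force: [-0.3, 0.4, -0.1]
finger_gap: 0.649
grasp_force: 0.0
```

```bash
python3 - <<'E'
from h import *
s=bot.capture("side");t=np.array(bot.state()["tcp_pos"]);print(t)
im=cv2.resize(s["frame"][190:270,210:290],None,fx=6,fy=6,interpolation=2)
cv2.imwrite("pics/low.png",im)
E
```

```text
[ 0.42434805  0.15751048 -0.00088242]
```

View pics/low.png

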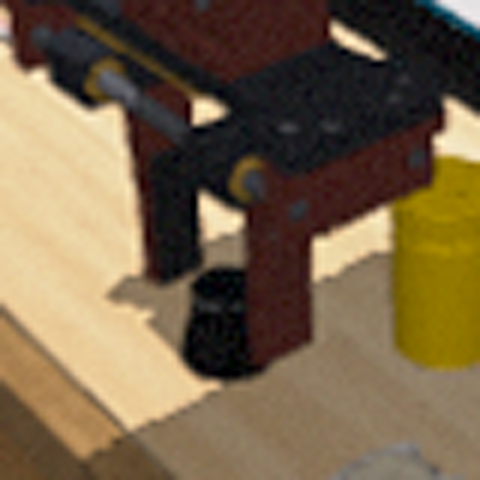

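The open fingers now straddle the loupe, with no contact force although the nominal tips would be below the bench. I'll measure the real tip height.

```bash
python3 - <<'E'
from h import *
s=bot.capture("side");x,y,_=bot.state()["tcp_pos"]
# near finger tip corners: inner(x-.01), outer; 
for yy in(.0285,.0425):
  for dx in(-.01,.01):
    for z in(0,.005,.01,.015):
        print(yy,dx,z,((proj(s,[x+dx,y-yy,z])[0]-[210,190])*6).round())
E
```

```text
0.0285 -0.01 0 [245. 396.]
0.0285 -0.01 0.005 [245. 385.]
0.0285 -0.01 0.01 [244. 374.]
0.0285 -0.01 0.015 [243. 363.]
0.0285 0.01 0 [291. 376.]
0.0285 0.01 0.005 [291. 365.]
0.0285 0.01 0.01 [290. 354.]
0.0285 0.01 0.015 [290. 342.]
0.0425 -0.01 0 [267. 416.]
0.0425 -0.01 0.005 [266. 404.]
0.0425 -0.01 0.01 [266. 393.]
0.0425 -0.01 0.015 [265. 382.]
0.0425 0.01 0 [313. 394.]
0.0425 0.01 0.005 [313. 383.]
0.0425 0.01 0.01 [312. 372.]
0.0425 0.01 0.015 [312. 361.]
```

jog_arm([
  [-0.3, 0, 0, 0.0025, 0],
  [-0.3, 0, 0, 0.0025, 0],
  [0.3, 0, 0, 0, 0],
  [1, 0, 0, 0, 0],
  [1, 0, 0, 0, 0],
  [1, 0, 0, 0, 0],
  [1, 0, 0, 0, 0],
  [1, 0, 0, 0, 0],
])

```text
t: 18.05
tcp_pos: [0.4243, 0.1575, -0.006]
tcp_rot: [-0.085, 3.14, 0.0]
wrist_force: [0.5, 1.0, -0.0]
finger_gap: 0.294
grasp_force: 30.0
```

jog_arm([
  [1, 0, 0, -0.01, 0],
  [1, 0, 0, -0.03, 0],
  [1, 0, 0, -0.04, 0],
  [1, 0, 0, -0.04, 0],
  [1, -0.012, -0.02, 0, 0],
  [1, -0.024, -0.04, 0, 0],
  [1, -0.024, -0.04, 0, 0],
  [1, -0.024, -0.04, 0, 0],
])

```text
t: 19.05
tcp_pos: [0.5164, 0.021, 0.1148]
tcp_rot: [-0.085, 3.14, 0.0]
wrist_force: [0.5, 0.5, -0.2]
finger_gap: 0.288
grasp_force: 30.0
```

jog_arm([
  [1, -0.024, -0.04, 0, 0],
  [1, -0.024, -0.04, 0, 0],
  [1, -0.024, -0.04, 0, 0],
  [1, -0.0105, -0.0186, 0, 0],
  [1, 0, 0, 0, 0],
  [1, 0, 0, 0, 0],
  [1, 0, 0, 0, 0],
  [1, 0, 0, 0, 0],
])

```text
t: 20.05
tcp_pos: [0.6052, -0.1108, 0.1141]
tcp_rot: [0.087, -3.14, -0.0]
wrist_force: [-0.4, 0.2, -0.7]
finger_gap: 0.288
grasp_force: 30.0
```

```bash
python3 go.py .6056 -.1117 .012;  python3 - <<'E'
from h import *
c=bot.capture("side");a=cv2.resize(c["frame"][190:310,340:460],(600,600),interpolation=2)
cv2.imwrite("pics/s5.png",a)
E
```

```text
t 20.05 tcp [ 0.6052 -0.1108  0.1141] gap 0.28843897406683316 gf 29.999898970127106 q [-0.2   0.52  1.71  0.    0.91 -1.83]
([-0.0003, -0.001, 0.1021], 'tool-y deg', np.float64(93.2))
```

View pics/s5.png

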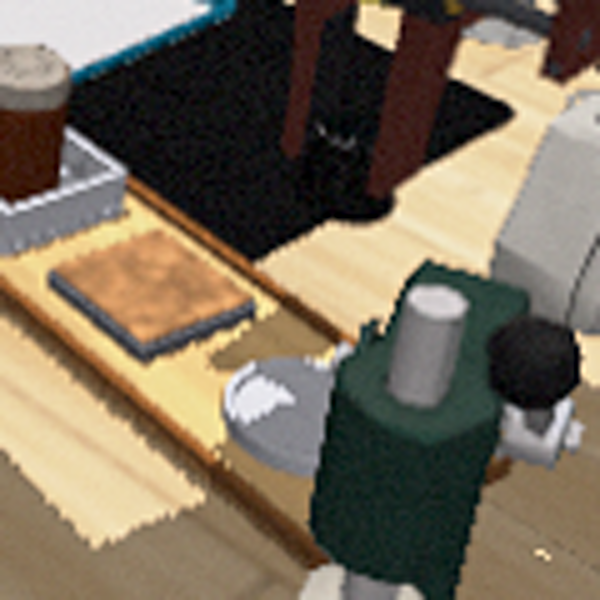

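The loupe is held upright above the dish, gripped just above its foot (foot at about (345,215) in the crop). Now lower it.

jog_arm([
  [1, 0, -0.001, 0.025, 0],
  [1, 0, 0, 0.025, 0],
  [1, 0, 0, 0.025, 0],
  [1, 0, 0, 0.015, 0],
  [1, 0, 0, 0.008, 0],
  [1, 0, 0, 0.0045, 0],
  [1, 0, 0, 0, 0],
  [1, 0, 0, 0, 0],
])

```text
t: 21.1
tcp_pos: [0.6061, -0.1128, 0.0121]
tcp_rot: [-0.085, 3.139, -0.0]
wrist_force: [-0.2, -0.6, 0.2]
finger_gap: 0.292
grasp_force: 30.0
```

jog_arm([
  [1, 0, 0, 0.0015, 0],
  [1, 0, 0, 0, 0],
  [0, 0, 0, 0, 0],
  [0, 0, 0, 0, 0],
  [0, 0, 0, 0, 0],
  [0, 0, 0, -0.02, 0],
  [0, 0, 0, -0.03, 0],
  [0, 0, 0, -0.03, 0],
])

```text
t: 22.1
tcp_pos: [0.6059, -0.1128, 0.0921]
tcp_rot: [-0.085, 3.14, -0.0]
wrist_force: [0.6, 0.7, -0.8]
finger_gap: 0.5
grasp_force: 0.0
```

```bash
python3 go.py .4205 .0525 .1 .4205 .0525 -.01;  python3 - <<'E'
from h import *
c=bot.capture("side");a=cv2.resize(c["frame"][190:310,340:460],(480,480),interpolation=2)
cv2.imwrite("pics/s6.png",a)
E
```

```text
t 22.1 tcp [ 0.6059 -0.1128  0.0921] gap 0.5004516984989814 gf 0.0 q [-0.2   0.55  1.72 -0.    0.87 -1.83]
([0.1762, 0.1751, -0.0081], 'tool-y deg', np.float64(93.1))
([0.0001, 0.0, 0.11], 'tool-y deg', np.float64(93.1))
```

View pics/s6.png

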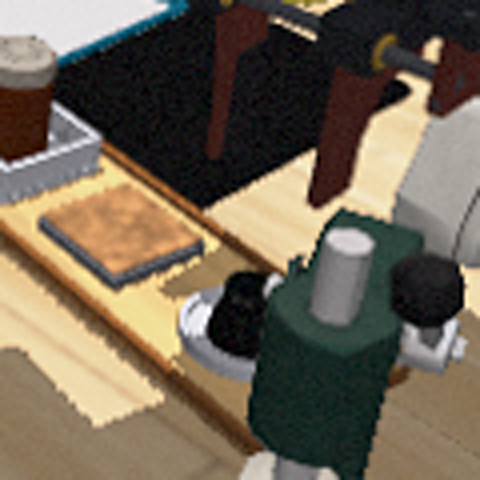

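The loupe sits in the dish. Next is the watch; I'll find its bench height by a guarded descent.

jog_arm([
  [-1, 0.02, 0.04, 0, 0],
  [-1, 0.03, 0.04, 0, 0],
  [-1, 0.04, 0.04, 0, 0],
  [-1, 0.04, 0.04, 0, 0],
  [-1, 0.04, 0.0151, 0, 0],
  [-1, 0.0062, 0, 0.02, 0],
  [-1, 0, 0, 0.03, 0],
  [-1, 0, 0, 0.03, 0],
], force=20)

```text
t: 23.15
tcp_pos: [0.4213, 0.0528, 0.0104]
tcp_rot: [-0.086, 3.138, 0.0]
wrist_force: [1.1, -0.2, 0.3]
finger_gap: 0.998
grasp_force: 0.0
```

jog_arm([
  [-1, 0, 0, 0.01, 0],
  [-1, 0, 0, 0.004, 0],
  [-1, 0, 0, 0.002, 0],
  [-1, 0, 0, 0.001, 0],
  [-1, 0, 0, 0.001, 0],
  [-1, 0, 0, 0, 0],
  [-1, 0, 0, 0, 0],
  [-1, 0, 0, 0, 0],
])

```text
t: 24.15
tcp_pos: [0.4202, 0.0526, -0.008]
tcp_rot: [-0.085, 3.14, 0.0]
wrist_force: [-0.6, 0.9, -1.3]
finger_gap: 0.999
grasp_force: 0.0
```

```bash
python3 go.py .4205 .0525 -.01
```

```text
t 24.15 tcp [ 0.4202  0.0526 -0.008 ] gap 0.9994641529664935 gf 0.0 q [ 0.1   0.54  2.17 -0.    0.43 -1.53]
([-0.0002, -0.0001, 0.002], 'tool-y deg', np.float64(93.1))
```

jog_arm([
  [-1, 0, 0, 0.001, 0],
  [-1, 0, 0, 0.001, 0],
  [-1, 0, 0, 0.001, 0],
  [-1, 0, 0, 0.001, 0],
  [-1, 0, 0, 0, 0],
  [-1, 0, 0, 0, 0],
  [-1, 0, 0, 0, 0],
  [-1, 0, 0, 0, 0],
])

```text
t: 25.15
tcp_pos: [0.4202, 0.0526, -0.012]
tcp_rot: [-0.085, 3.14, -0.0]
wrist_force: [-0.4, 0.2, -0.4]
finger_gap: 0.998
grasp_force: 0.0
```

jog_arm([
  [-1, 0, 0, 0.001, 0],
  [-1, 0, 0, 0.001, 0],
  [-1, 0, 0, 0, 0],
  [-1, 0, 0, 0, 0],
  [-1, 0, 0, 0, 0],
  [-1, 0, 0, 0, 0],
  [-1, 0, 0, 0, 0],
  [-1, 0, 0, 0, 0],
])

```text
t: 26.15
tcp_pos: [0.4202, 0.0526, -0.014]
tcp_rot: [0.085, -3.14, 0.0]
wrist_force: [0.4, 0.6, -0.5]
finger_gap: 1.005
grasp_force: 0.0
```

jog_arm([
  [-1, 0, 0, 0.001, 0],
  [-1, 0, 0, 0.001, 0],
  [-1, 0, 0, 0, 0],
  [-1, 0, 0, 0, 0],
  [-1, 0, 0, 0, 0],
  [-1, 0, 0, 0, 0],
  [-1, 0, 0, 0, 0],
  [-1, 0, 0, 0, 0],
])

```text
t: 27.15
tcp_pos: [0.4202, 0.0526, -0.016]
tcp_rot: [-0.085, 3.14, -0.0]
wrist_force: [0.1, 0.1, 1.1]
finger_gap: 1.001
grasp_force: 0.0
```

jog_arm([
  [-1, 0, 0, 0.001, 0],
  [-1, 0, 0, 0.001, 0],
  [-1, 0, 0, 0, 0],
  [-1, 0, 0, 0, 0],
  [-1, 0, 0, 0, 0],
  [-1, 0, 0, 0, 0],
  [-1, 0, 0, 0, 0],
  [-1, 0, 0, 0, 0],
])

```text
t: 28.15
tcp_pos: [0.4203, 0.0526, -0.018]
tcp_rot: [-0.085, 3.14, 0.0]
wrist_force: [-0.3, -0.6, -0.4]
finger_gap: 1.0
grasp_force: 0.0
```

jog_arm([
  [-1, 0, 0, 0.001, 0],
  [-1, 0, 0, 0.001, 0],
  [-1, 0, 0, 0, 0],
  [-1, 0, 0, 0, 0],
  [-1, 0, 0, 0, 0],
  [-1, 0, 0, 0, 0],
  [-1, 0, 0, 0, 0],
  [-1, 0, 0, 0, 0],
])

```text
t: 29.15
tcp_pos: [0.4202, 0.0526, -0.02]
tcp_rot: [-0.085, 3.14, -0.0]
wrist_force: [0.4, 0.6, 0.3]
finger_gap: 1.002
grasp_force: 0.0
```

```bash
python3 - <<'E'
from h import *
s=bot.capture("side");x,y,_=bot.state()["tcp_pos"];cv2.imwrite("pics/w.png",s["frame"])
# near finger (dark red) outer face: scan column of finger for its bottom
f=s["frame"].astype(int)
for yy in(.046,.0575):
  for dx in(-.006,0,.006):
    P=[proj(s,[x+dx,y-yy,z])[0] for z in np.arange(-.01,.04,.0025)]
    print(yy,dx,[(round(float(z),4),f[int(round(p[1])),int(round(p[0]))].tolist()) for z,p in zip(np.arange(-.01,.04,.0025),P)])
E
```

```text
0.046 -0.006 [(-0.01, [96, 120, 141]), (-0.0075, [87, 115, 135]), (-0.005, [61, 80, 101]), (-0.0025, [27, 33, 64]), (0.0, [11, 14, 47]), (0.0025, [9, 21, 51]), (0.005, [30, 26, 58]), (0.0075, [29, 27, 56]), (0.01, [27, 28, 56]), (0.0125, [29, 27, 56]), (0.015, [18, 21, 52]), (0.0175, [20, 20, 54]), (0.02, [18, 16, 51]), (0.0225, [25, 23, 52]), (0.025, [25, 29, 60]), (0.0275, [12, 16, 49]), (0.03, [22, 22, 56]), (0.0325, [19, 20, 52]), (0.035, [16, 26, 53]), (0.0375, [19, 24, 55])]
0.046 0 [(-0.01, [94, 125, 145]), (-0.0075, [71, 92, 112]), (-0.005, [26, 35, 64]), (-0.0025, [25, 26, 60]), (0.0, [28, 27, 64]), (0.0025, [34, 36, 67]), (0.005, [21, 26, 60]), (0.0075, [15, 21, 58]), (0.01, [34, 35, 66]), (0.0125, [32, 35, 66]), (0.015, [29, 33, 64]), (0.0175, [23, 29, 61]), (0.02, [24, 29, 62]), (0.0225, [19, 21, 58]), (0.025, [17, 26, 58]), (0.0275, [18, 29, 63]), (0.03, [29, 35, 63]), (0.0325, [30, 28, 64]), (0.035, [18, 31, 63]), (0.0375, [28, 33, 66])]
0.046 0.006 [(-0.01, [81, 105, 124]), (-0.0075, [42, 56, 79]), (-0.005, [26, 23, 60]), (-0.0025, [16, 25, 57]), (0.0, [25, 29, 60]), (
[... 1133 characters left out ...]
5, [32, 31, 64]), (0.02, [18, 22, 56]), (0.0225, [23, 27, 61]), (0.025, [25, 29, 58]), (0.0275, [25, 27, 59]), (0.03, [27, 24, 59]), (0.0325, [19, 28, 57]), (0.035, [22, 27, 60]), (0.0375, [23, 29, 54])]
0.0575 0.006 [(-0.01, [92, 119, 142]), (-0.0075, [92, 119, 142]), (-0.005, [88, 119, 139]), (-0.0025, [90, 115, 138]), (0.0, [87, 115, 136]), (0.0025, [89, 119, 139]), (0.005, [85, 113, 134]), (0.0075, [65, 85, 109]), (0.01, [26, 36, 68]), (0.0125, [26, 29, 62]), (0.015, [27, 27, 61]), (0.0175, [27, 29, 61]), (0.02, [24, 31, 59]), (0.0225, [22, 29, 59]), (0.025, [29, 28, 61]), (0.0275, [25, 36, 62]), (0.03, [20, 27, 55]), (0.0325, [26, 28, 58]), (0.035, [31, 30, 61]), (0.0375, [25, 32, 57])]
```

jog_arm([
  [-1, 0, 0, 0.001, 0],
  [-1, 0, 0, 0, 0],
  [-1, 0, 0, 0.001, 0],
  [-1, 0, 0, 0, 0],
  [-1, 0, 0, 0, 0],
  [-1, 0, 0, 0, 0],
  [-1, 0, 0, 0, 0],
  [-1, 0, 0, 0, 0],
])

```text
t: 30.2
tcp_pos: [0.4203, 0.0526, -0.0203]
tcp_rot: [-0.085, 3.14, 0.0]
wrist_force: [-6.5, -0.8, 34.5]
finger_gap: 0.999
grasp_force: 17.0
```

jog_arm([
  [-1, 0, 0, 0.001, 0],
  [-1, 0, 0, 0, 0],
  [-1, 0, 0, 0, 0],
  [-1, 0, 0, 0, 0],
  [-1, 0, 0, 0, 0],
  [-1, 0, 0, 0, 0],
  [-1, 0, 0, 0, 0],
  [-1, 0, 0, 0, 0],
])

```text
t: 31.2
tcp_pos: [0.4204, 0.0526, -0.0204]
tcp_rot: [-0.085, 3.139, 0.0]
wrist_force: [-8.7, -1.6, 52.3]
finger_gap: 0.999
grasp_force: 26.0
```

The bench is at reported TCP z = -0.0202. I'll back off to 1.5 mm clearance and close on the watch.

jog_arm([
  [-1, 0, 0, -0.0043, 0],
  [-0.4, 0, 0, 0, 0],
  [-0.2, 0, 0, 0, 0],
  [0, 0, 0, 0, 0],
  [0, 0, 0, 0, 0],
  [0.1, 0, 0, 0, 0],
  [0.3, 0, 0, 0, 0],
  [1, 0, 0, 0, 0],
])

```text
t: 32.2
tcp_pos: [0.4202, 0.0526, -0.0187]
tcp_rot: [0.085, -3.14, 0.0]
wrist_force: [0.2, 1.2, -0.6]
finger_gap: 0.407
grasp_force: 20.0
```

jog_arm([
  [1, 0, 0, 0, 0],
  [1, 0, 0, 0, 0],
  [1, 0, 0, 0, 0],
  [1, 0, 0, 0, 0],
  [1, 0, 0, 0, 0],
  [1, 0, 0, 0, 0],
  [1, 0, 0, 0, 0],
  [1, 0, 0, 0, 0],
])

```text
t: 33.2
tcp_pos: [0.4202, 0.0526, -0.0187]
tcp_rot: [0.085, -3.14, 0.0]
wrist_force: [0.0, -0.4, -0.2]
finger_gap: 0.41
grasp_force: 20.0
```

The watch is gripped at 36 mm as expected. I'll carry it to the pad with the gripper turned about 100°, so that its long body stays clear of the bottle.

jog_arm([
  [1, 0, 0, -0.01, 0],
  [1, 0, 0, -0.03, 0],
  [1, 0, 0, -0.04, 0],
  [1, 0, 0, -0.03, 0],
  [1, -0.02, -0.009, 0, 0],
  [1, -0.035, -0.015, 0, 0],
  [1, -0.035, -0.015, 0, 0],
  [1, -0.035, -0.015, 0, 0],
])

```text
t: 34.2
tcp_pos: [0.5489, 0.005, 0.0921]
tcp_rot: [-0.085, 3.14, 0.0]
wrist_force: [-0.4, 0.3, -0.1]
finger_gap: 0.411
grasp_force: 20.0
```

jog_arm([
  [1, -0.035, -0.015, 0, 0],
  [1, -0.035, -0.015, 0, 0],
  [1, 0, 0, 0, 0.15],
  [1, 0, 0, 0, 0.15],
  [1, 0, 0, 0, 0.15],
  [1, 0, 0, 0, 0.15],
  [1, 0, 0, 0, 0.15],
  [1, 0, 0, 0, 0.15],
])

```text
t: 35.2
tcp_pos: [0.6192, -0.0207, 0.0919]
tcp_rot: [-1.296, -2.862, 0.0]
wrist_force: [0.7, 0.5, -0.0]
finger_gap: 0.406
grasp_force: 20.0
```

jog_arm([
  [1, 0, 0, 0, 0.15],
  [1, 0, 0, 0, 0.15],
  [1, 0, 0, 0, 0.15],
  [1, 0, 0, 0, 0.15],
  [1, 0, 0, 0, 0.145],
  [1, 0, 0, 0, 0.1],
  [1, 0, 0, 0, 0],
  [1, 0, 0, 0, 0],
])

```text
t: 36.2
tcp_pos: [0.6194, -0.0207, 0.0916]
tcp_rot: [2.349, 2.087, 0.0]
wrist_force: [-1.2, 0.1, -0.1]
finger_gap: 0.409
grasp_force: 20.0
```

```bash
python3 go.py .6195 -.0207 .0053; python3 - <<'E'
from h import *
for n in("side","top"):
    c=bot.capture(n)
    for q,z in(("flat_pad",.024),("watch",.126),("square_cup",.03),("large_bottle",.05),("round_dish",.018),("cone_loupe",.032)):
        print(n,q,[(np.round(b["rect"],1).tolist(),round(b["conf"],2),onz(c,b["rect"][:2],z)[:2].round(4)) for b in bot.boxes_of(q,c)[:3]])
E
```

```text
t 36.2 tcp [ 0.6194 -0.0207  0.0916] gap 0.40918562398828745 gf 19.968109130859375 q [-0.05  0.55  1.71 -0.    0.88  0.07]
([0.0, 0.0001, 0.0863], 'tool-y deg', np.float64(-6.8))
side flat_pad [([371.8, 250.9, 43.1, 31.7], 0.79, array([ 0.6076, -0.0373])), ([267.6, 208.9, 11.4, 23.3], 0.48, array([0.5352, 0.2358]))]
side watch [([380.1, 207.4, 18.6, 14.1], 0.71, array([ 0.6156, -0.0363]))]
side square_cup []
side large_bottle [([346.0, 212.1, 20.2, 29.0], 0.86, array([0.6448, 0.077 ])), ([192.2, 158.8, 14.7, 28.7], 0.83, array([0.5019, 0.583 ])), ([179.2, 173.8, 21.6, 28.2], 0.83, array([0.4262, 0.5088]))]
side round_dish [([392.3, 273.6, 19.0, 22.3], 0.73, array([ 0.59  , -0.1059]))]
side cone_loupe [([397.2, 271.1, 12.2, 20.1], 0.77, array([ 0.5885, -0.1163]))]
top flat_pad [([355.1, 173.0, 11.9, 25.8], 0.77, array([ 0.6257, -0.0044]))]
top watch []
top square_cup [([328.9, 171.9, 31.5, 31.0], 0.89, array([0.6299, 0.0711]))]
top large_bottle [([135.3, 218.6, 22.0, 12.8], 0.82, array([0.5094, 0.6193])), ([330.1, 170.2, 14.3, 19.5], 0.67, array([0.6322, 0.0698])), ([161.5, 245.9, 20.2, 17.1], 0.54, array([0.4313, 0.5467]))]
top round_dish []
top cone_loupe [([396.6, 178.4, 8.2, 11.8], 0.6, array([ 0.6065, -0.1209]))]
```

jog_arm([
  [1, 0, 0, 0.025, 0],
  [1, 0, 0, 0.025, 0],
  [1, 0, 0, 0.02, 0],
  [1, 0, 0, 0.008, 0],
  [1, 0, 0, 0.004, 0],
  [1, 0, 0, 0.002, 0],
  [1, 0, 0, 0.001, 0],
  [1, 0, 0, 0, 0],
])

```text
t: 37.9
tcp_pos: [0.6198, -0.0207, 0.0067]
tcp_rot: [2.35, 2.084, 0.001]
wrist_force: [0.1, -0.8, -0.3]
finger_gap: 0.404
grasp_force: 20.0
```

jog_arm([
  [1, 0, 0, 0.001, 0],
  [1, 0, 0, 0, 0],
  [1, 0, 0, 0, 0],
  [1, 0, 0, 0, 0],
  [1, 0, 0, 0, 0],
  [1, 0, 0, 0, 0],
  [1, 0, 0, 0, 0],
  [1, 0, 0, 0, 0],
])

```text
t: 38.9
tcp_pos: [0.6195, -0.0207, 0.0053]
tcp_rot: [-2.351, -2.084, 0.0]
wrist_force: [0.6, 0.3, 0.1]
finger_gap: 0.406
grasp_force: 20.0
```

jog_arm([
  [1, 0, 0, 0.0006, 0],
  [1, 0, 0, 0, 0],
  [-0.2, 0, 0, 0, 0],
  [-0.3, 0, 0, 0, 0],
  [-0.3, 0, 0, 0, 0],
  [-0.3, 0, 0, -0.02, 0],
  [-0.3, 0, 0, -0.04, 0],
  [-0.3, 0, 0, -0.04, 0],
])

```text
t: 39.9
tcp_pos: [0.6196, -0.0207, 0.1069]
tcp_rot: [2.35, 2.084, 0.0]
wrist_force: [-0.2, 0.6, -0.5]
finger_gap: 0.647
grasp_force: 0.0
```

jog_arm([
  [-0.3, 0, -0.04, 0, 0],
  [-0.3, 0, -0.04, 0, 0],
  [-0.3, 0, -0.04, 0, 0],
  [-0.3, 0, -0.04, 0, 0],
  [-0.3, 0, -0.04, 0, 0],
  [-0.3, 0, 0, 0, 0],
  [-0.3, 0, 0, 0, 0],
  [-0.3, 0, 0, 0, 0],
])

```text
t: 40.9
tcp_pos: [0.4226, 0.0031, 0.1052]
tcp_rot: [2.35, 2.083, 0.002]
wrist_force: [0.0, 0.5, 0.2]
finger_gap: 0.652
grasp_force: 0.0
```

```bash
python3 - <<'E'
from h import *
s=bot.state();print(s["t"],s["tcp_pos"],s["finger_gap"],s["grasp_force"])
for n in("side","top"):
    c=bot.capture(n);cv2.imwrite(f"pics/end_{n}.png",c["frame"])
    for q,z in(("flat_pad",.024),("watch",.03),("square_cup",.03),("large_bottle",.05),("round_dish",.018),("cone_loupe",.032),("small_vial",.027),("ring_loupe",.008),("bare_movement",.002)):
        print(n,q,[(np.round(b["rect"],1).tolist(),round(b["conf"],2),onz(c,b["rect"][:2],z)[:2].round(4).tolist()) for b in bot.boxes_of(q,c)[:4]])
    # centroid of bright steel/dial on pad in top
    P=[("watch",.6175,-.0205,.032),("padcorners",.6175,-.0205,.024)]
    print([(k,proj(c,[x,y,z])[0].round(1)) for k,x,y,z in P])
    if n=="top":
        print("loupe exp",proj(c,[.6056,-.1117,.04])[0],"bottle exp",proj(c,[.6294,.0707,.085])[0])
        f=c["frame"][165:190,348:376];print("sat\n",(f.max(2).astype(int)-f.min(2))[::2,::2])
E
```

```text
40.9 [0.42257657 0.0031341  0.10524058] 0.6519034474325561 0.0
side flat_pad [([371.9, 252.5, 38.3, 23.6], 0.84, [0.6036, -0.0411])]
side watch [([345.7, 214.2, 19.6, 30.3], 0.26, [0.6622, 0.0929])]
side square_cup [([344.5, 229.4, 43.0, 23.7], 0.79, [0.6135, 0.0486])]
side large_bottle [([179.2, 172.9, 19.3, 26.5], 0.94, [0.4287, 0.5143]), ([346.4, 214.3, 18.0, 33.4], 0.92, [0.6385, 0.0695]), ([284.1, 234.4, 14.1, 38.4], 0.92, [0.4771, 0.0928]), ([191.0, 159.4, 15.0, 26.9], 0.58, [0.497, 0.581])]
side round_dish [([393.2, 274.1, 18.9, 25.1], 0.72, [0.5902, -0.1079])]
side cone_loupe []
side small_vial []
side ring_loupe []
side bare_movement [([321.4, 309.7, 13.9, 11.8], 0.59, [0.4275, -0.0814])]
[('watch', array([369.3, 242.3])), ('padcorners', array([368.9, 245.4]))]
top flat_pad [([363.9, 174.3, 28.2, 23.5], 0.8, [0.6214, -0.0295])]
top watch [([363.2, 175.9, 13.1, 16.7], 0.56, [0.6162, -0.0263])]
top square_cup [([328.1, 172.4, 30.1, 27.7], 0.6, [0.6286, 0.0734])]
top large_bottle [([315.6, 221.3, 17.0, 17.8], 0.76, [0.4896, 0.1145]), ([162.0, 246.4, 20.0, 17.4], 0.68, [0.4299, 
[... 800 characters left out ...]
7  83  90 100  95  85  88  96  96  82  67  54  65]
 [ 63  50  92  79  53  43  37  40  41  55  82  96  60  58]
 [ 67  57  96  46   8  21  34  32  25  14  18  75  58  56]
 [ 69  55  94  64  22  27  27  24  25  25  27  78  63  61]
 [ 64  64  92  61  26  20  19  29  24  32  50  84  74  70]
 [ 64  74  92  49  21  16  11  15  26  24  52  74  75  74]
 [ 60  73  74  22   8  16  21  17  23  13  34  71  68  67]
 [ 57  84  84  69  39  19  14  19  22  18  50  70  71  70]
 [ 46  77  77  83  86  86  68  77  89  82  90  69  71  70]
 [ 49  38  43  53  62  72  80  82  80  88  95  67  64  65]
 [ 76  74  75  71  70  60  52  46  46  47  48  57  60  61]
 [ 81  78  77  80  77  78  75  67  66  67  67  64  61  61]]
```

```bash
python3 - <<'E'
from h import *
c=bot.capture("top");g=cv2.cvtColor(c["frame"],cv2.COLOR_BGR2GRAY)[165:195,378:408]
ys,xs=np.nonzero(g<95);print(len(xs),onz(c,(xs.mean()+378,ys.mean()+165),.03),np.ptp(xs),np.ptp(ys))
ys,xs=np.nonzero(g>170);print("dish",xs.min()+378,xs.max()+378,ys.min()+165,ys.max()+165)
print(proj(c,[.6056,-.1117,.021]),(xs.mean()+378,ys.mean()+165))
E
```

```text
92 [ 0.60439016 -0.10818251  0.03      ] 10 9
dish 378 407 165 194
[[392.48695936 179.23747236]] (np.float64(392.6232073011734), np.float64(179.45241199478488))
```

The loupe is about 4 mm from the dish centre, the watch is centred on the pad and the bottle stands in the cup. I'm handing the job in.

```bash
python3 -c "
from rig import bot
print(bot.sign_off())"
```

```text
the job is handed in; nothing more can be done
None
```

I handed the job in at about 41 s: the bottle is upright in the cup, the cone loupe is wide end down in the dish, the watch is dial up on the pad, and I moved none of the look-alikes; no verdict came back, and the final check was by camera measurement only, as my picture views were used up.

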